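# Issue one bearing from the push-slide dispenser

### The job

Issue one bearing: push the sprung slide of the dispenser that holds the plain round bearings all the way in, so that the lowest bearing comes right out onto the dispenser's tray, then let the slide spring back home. Issue only one, and leave the gear dispenser's slide alone.

Things in the scene. Friction and masses are not known exactly. Their poses are not given: they have to be found in the camera images.
- bearing_dispenser: Smaller of two fixed dispensers: base plate 217 x 89 x 6 mm with an open-topped square magazine (x -27 to +27 mm, top z 62) holding three plain round bearings. Origin: underside of the plate, on the magazine's axis; +x along the push, from push tab (face at x -106 mm, rear end of plate -110) to the open tray (x +27 to its end stop at +101 mm); z up. Rails and tray rims reach z 20 mm.
- bearing_slide (a joint): Stroke of the bearing dispenser's sprung slide along the dispenser's +x, m: 0 home (out), 0.060 fully in against its stop. The spring resists with about 3 N at home and 8 N fully in (plus some damping) and returns the slide by itself when let go.
- bearing_slide_tab (a point): Middle of the face to push, 60 mm above the worktop, on the slide's upright steel tab: 40 mm wide (y), 6 mm thick, rising to z 80 mm, facing the dispenser's -x (the robot's side). Below z 37 mm the tab widens to a crossbar 83 mm wide, flush with its face, with a round head 3 mm proud 34 mm either side of the middle. Moves with the slide; axes as the dispenser's.
- bearing_1: The lowest bearing in the magazine, a plain steel disc 44 mm across and 13 mm high, with the base plate under it; two more like it lie on top. Origin: centre of its underside, z up.
- bearing_2: The second bearing of the stack, same form; it must stay in the magazine (it drops to the bottom when the slide returns).
- gear_dispenser: The larger dispenser of the same kind, holding two toothed gears 60 mm across: base 265 x 105 mm, magazine 71 mm outside, push tab's face at x -130 mm, end stop at +125 mm, up to 80 mm high. Origin and axes likewise. Not to be operated.
- gear_slide (a joint): Stroke of the gear dispenser's slide, m: 0 home. To be left alone.

How it is judged (in metres and radians):
On the way:
1. the bearing dispenser's slide is pushed fully in (at least 50 of its 60 mm) (value of joint bearing_slide above 0.05 m), for 0.05 s.
At the end, for the whole second after the job is handed in: The first bearing lies flat and still on the bearing dispenser's tray, its centre 45 to 90 mm from the magazine's axis along the push and within 15 mm of the centre line; the slide is back within 10 mm of home; the second bearing is still in the magazine, within 12 mm of its axis (value of joint bearing_slide below 0.01 m and x of bearing_1 in the frame of bearing_dispenser between 0.045 and 0.09 m and y of bearing_1 in the frame of bearing_dispenser between -0.015 and 0.015 m and z of bearing_1 in the frame of bearing_dispenser below 0.015 m and angle between bearing_1's own z axis and vertical below 0.17 rad and linear speed of bearing_1 below 0.02 m/s and horizontal distance between bearing_2 and bearing_dispenser below 0.012 m); the robot touches nothing.
It fails at once if the gear dispenser's slide is pushed more than 10 mm (value of joint gear_slide above 0.01 m).
It also fails if it takes over 40 s, if anything falls off the work surface, if the arm or the gripper's body presses on something with over 40 N, if the wrist force passes 120 N, or if a joint passes its speed limit or range.

### The arm

A 6-joint arm with a two-finger parallel gripper is mounted at the origin on a cart in front of the work surface, level with it; the furniture and walls round the work are solid. World frame = base frame: x ahead of the robot, y to its left, z up, the work surface at z = 0. Lengths are in m, angles in degrees, forces in N, time in s.
With the tool pointing down it reaches from about 0.3 to 0.75 m from the base axis. Payload 8.5 kg.
Tool frame: the origin (TCP) lies on the centre line of the jaws, within the pads' length; the fingertips stand 11 mm ahead of it and the grasp point (between the pads) lies 8 mm behind it; x points along the fingers, y is the direction in which the jaws open and shut, and the axes are right-handed (so a half turn about x gives the same grasp; the last joint's range is limited). The gripper opens to 85 mm and grips with 20 to 120 N. Pads are 22 mm wide; open, the fingers measure 114 mm over their backs; the gripper's body (76 mm by 85 mm) begins 54 mm behind the grasp point. The pads swing forward as they close: fully open they stand 13 mm farther back than shut.
Start: joints at [57.221, 21.807, 74.336, -0, 83.858, -12.336], TCP at [0.192, 0.515, 0.242] pointing down, gripper open.
Joint ranges: [-178.18, 178.18], [-50.72, 133.34], [12.68, 142.11], [-81.47, 261.47], [9.98, 163.14], [-165.26, 165.26]. Speed limits (degrees/s): [136.94, 136.94, 180, 180, 180, 180].

### API

Orientations are given as a 3x3 rotation matrix whose columns are the frame's x, y, z axes.
In Python, from rig import env gives the robot as it stands.
- The arm moves only by the tool carry_out, never from a script. Its argument "motion" is a list that holds one entry, the list of rows, each a list of 7 numbers: the shift along the tool's x, y, z in cm, then the turn, a rotation vector about the tool's x, y, z in rad, then the finger opening in cm, from 0 to 8.54. A call has 1 to 5 rows; each row is the pose to reach, as a shift and turn from the pose commanded when the call began, along the tool's axes at that moment; what a row does not reach only later rows make up. A row lasts 1/12 s, in which the tool goes at most 41.7 mm and 7.16 degrees, less where a joint would pass 70% of its speed; a pose out of reach is approached as far as the arm can. A call with a gripper value outside its range is refused whole. The fingers move at their own pace and stop on an object; "grip_force" is the grip in N (left out, the last holds). Time passes only in rows, so rows that repeat a pose let the fingers close. It gives the time, the measured TCP pose, the force and the opening at its end, in the units of the state.
- env.observe(): the state, without advancing time (a new reading comes with each control period).
- env.get_image(name): name is "scene" or "side" or "wrist"; returns a dict with "image" (384x512x3 uint8, red, green, blue), "fov_y" (degrees; the focal length in pixels is half the picture's height over the tangent of half this angle, whatever the lens; pixels are square), "cx", "cy" (the principal point, pixels), "R" (3x3) and "t" (3): a world point X has camera coordinates R X + t. Camera axes: x right, y down, z forward; pixel columns grow to the right and rows downward; lengths in m; the calibration is good to about 2 mm. A picture is of the moment at which its call begins. There is no depth.
- env.close_job(): hands the job in, once; it reports no verdict.
The state is a dict: "time_s": time; "q": joint angles; "qvel": joint speeds; "joint_efforts": joint torques, N m; "position": TCP position; "tool_rot": TCP orientation; "ft_force": force on the tool from outside, world axes, zero at the start; "wrist_torque": the same for the moment, N m; "grip_width": finger opening in m.
Only numpy, scipy, OpenCV 4.12 (cv2) and the standard library are available. Lean on these libraries where they do the work, as an engineer would, in place of code of your own. Each camera call takes 0.05 s, during which the arm holds its last target. There are 200 camera calls.

## Working session

There is one attempt and no reset: what is moved stays moved. The work goes in short steps, Python scripts to look and compute and a tool call to move; the robot and the scene stay as the last step left them, time stands still between calls to the robot, and variables do not carry over. Pictures are saved under pics/ and viewed, on a budget of 10 in all, crops included, one or two more only if the job needs it, and the job is handed in when it is done.

Besides the shell and the picture viewer there is one more tool, called after "Emit:" as a command line: name --argument value ..., lists and objects as JSON in quotes. carry_out: Moves the arm, as the interface text tells. Its arguments: {"type":"object","properties":{"motion":{"type":"array","items":{"type":"array","items":{"type":"array","items":{"type":"number"}}}},"grip_force":{"type":"number"}},"required":["motion"]}

```bash
mkdir -p pics; cat > h.py <<'E'
import numpy as np, cv2
from rig import env
def snap(n,f):
    d=env.get_image(n); cv2.imwrite('pics/'+f,cv2.cvtColor(d['image'],cv2.COLOR_RGB2BGR)); np.save('pics/'+f+'.npy',d,allow_pickle=True); return d
def load(f): return np.load('pics/'+f+'.npy',allow_pickle=True).item()
def ray(d,uv):
    f=192/np.tan(np.radians(d['fov_y'])/2); R=np.array(d['R']);t=np.array(d['t'])
    v=R.T@np.array([(uv[0]-d['cx'])/f,(uv[1]-d['cy'])/f,1]); return -R.T@t,v
def onz(d,uv,z):
    c,v=ray(d,uv); return c+v*(z-c[2])/v[2]
def proj(d,X):
    f=192/np.tan(np.radians(d['fov_y'])/2); p=np.array(d['R'])@np.array(X)+np.array(d['t']); return np.array([f*p[0]/p[2]+d['cx'],f*p[1]/p[2]+d['cy']])
E
python3 - <<'E'
from h import *
a=snap('scene','a.png'); b=snap('side','b.png')
for d in(a,b): print(d['fov_y'],d['cx'],d['cy'],ray(d,(256,192)))
c=np.hstack([cv2.imread('pics/a.png'),cv2.imread('pics/b.png')])
print(env.observe())
E
```

```text
45.142602082739295 244.87465042467983 196.26776452862384 (array([0.1086159 , 0.4094906 , 0.75000261]), array([ 0.55456868, -0.35400162, -0.75352634]))
42.51613235074846 256.94730648796707 192.7979611557987 (array([ 0.15669375, -0.73312882,  0.4936325 ]), array([ 0.42222378,  0.80479949, -0.41717043]))
{'time_s': 0.1, 'q': array([ 5.72216384e+01,  2.18370237e+01,  7.43804888e+01,  1.33099357e-03,
        8.38578496e+01, -1.23366770e+01]), 'qvel': array([ 0.01704421, -0.09123326,  0.00019443, -0.01346643, -0.01585937,
       -0.04745212]), 'joint_efforts': array([ 4.75978639e-03, -4.49220943e+01, -2.31654739e+01, -1.60372670e-04,
        3.69658956e-03, -2.85391542e-05]), 'position': array([0.19195361, 0.51514504, 0.24177405]), 'tool_rot': array([[-7.31519204e-04,  3.49255734e-01,  9.37027159e-01],
       [-1.09337551e-03,  9.37026571e-01, -3.49256368e-01],
       [-9.99999135e-01, -1.28001029e-03, -3.03585264e-04]]), 'ft_force': array([0.06173732, 0.24843478, 0.35671167]), 'wrist_torque': array([-0.01649534,  0.05364937,  0.01341903]), 'grip_width': 0.08546164951356544}
```

View pics/a.png

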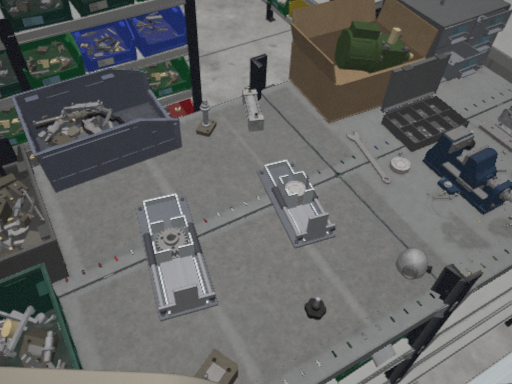

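View pics/b.png

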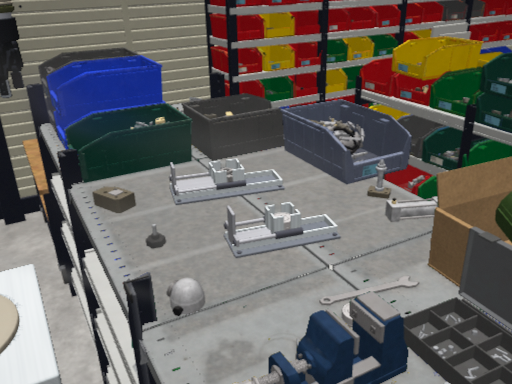

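Scene view: the bearing dispenser is the right one, with its magazine near (294,190) and its tab near (317,226). The gear dispenser is the left one, near (173,245). In the side view the bearing dispenser is around (280,225). I'll enlarge both views of it for the corners.

```bash
python3 - <<'E'
from h import *
a=cv2.imread('pics/a.png')[150:255,250:345]; b=cv2.imread('pics/b.png')[190:260,215:345]
A=cv2.resize(a,None,fx=4,fy=4,interpolation=cv2.INTER_CUBIC);B=cv2.resize(b,None,fx=3,fy=3,interpolation=cv2.INTER_CUBIC)
o=np.zeros((420,780,3),np.uint8);o[:420,:380]=A;o[:210,390:780]=B;cv2.imwrite('pics/c.png',o)
E
```

```text
(no output)
```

View pics/c.png

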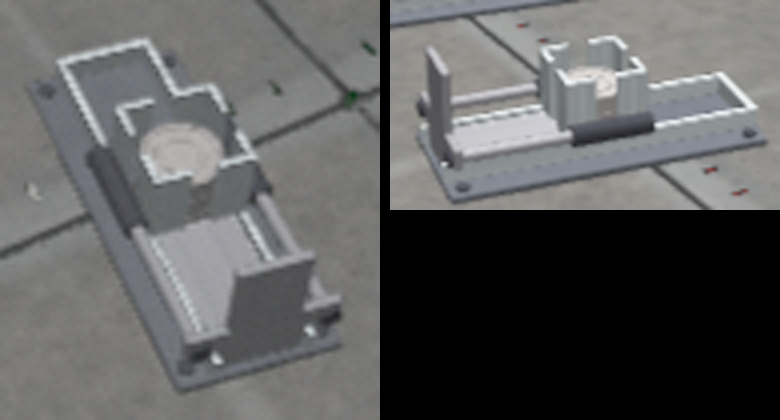

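```bash
python3 - <<'E'
from h import *
a=load('a.png');b=load('b.png')
s=lambda u,v:(250+u/4-.4,150+v/4-.4); w=lambda u,v:(215+(u-390)/3-.3,190+v/3-.3)
P={}
for n,d,p,z in [('rl',a,s(180,388),.003),('rr',a,s(342,345),.006),('fl',a,s(28,88),.006),('tabL',a,s(235,266),.08),('tabR',a,s(315,249),.08),
 ('b rr',b,w(455,200),.003),('b fr',b,w(766,141),.006),('b rl',b,w(418,138),.006),('b tabL',b,w(428,46),.08),('b tabR',b,w(437,64),.08)]:
    P[n]=onz(d,p,z);print(n,P[n].round(4))
for x,y in(('rl','rr'),('rl','fl'),('b rr','b fr'),('tabL','tabR')):
    v=P[y]-P[x];print(x,y,np.linalg.norm(v[:2]),np.degrees(np.arctan2(v[1],v[0])))
E
```

```text
rl [0.5002 0.0642 0.003 ]
rr [ 0.4811 -0.019   0.006 ]
fl [0.7074 0.0283 0.006 ]
tabL [0.5042 0.0399 0.08  ]
tabR [0.4944 0.0015 0.08  ]
b rr [ 0.486  -0.0202  0.003 ]
b fr [ 0.6918 -0.0632  0.006 ]
b rl [0.4968 0.057  0.006 ]
b tabL [0.5004 0.0408 0.08  ]
b tabR [0.4944 0.015  0.08  ]
rl rr 0.08532532585652863 -102.9513185346837
rl fl 0.21024830717060422 -9.815221343261147
b rr b fr 0.21025211641226105 -11.82220365374751
tabL tabR 0.039624143654438275 -104.24438277384293
```

Emit:
carry_out --motion '[[[4,-36.4,40.8,-0.15,0,0,0],[4,-36.4,40.8,-0.15,0,0,0],[4,-36.4,40.8,-0.15,0,0,0],[4,-36.4,40.8,-0.15,0,0,0],[4,-36.4,40.8,-0.15,0,0,0]]]' --grip_force 40

```text
time_s: 0.52
position: [0.2881, 0.3321, 0.227]
tool_rot: [[-0.0, 0.205, 0.979], [-0.0, 0.979, -0.205], [-1.0, -0.0, -0.0]]
ft_force: [1.0, 0.2, -0.3]
grip_width: 0.0255
```

```bash
cat >> h.py <<'E'
def go(T,yaw=-11.8):
    s=env.observe();R=s['tool_rot'];c,n=np.cos(np.radians(yaw)),np.sin(np.radians(yaw))
    G=np.array([[0,-n,c],[0,c,n],[-1,0,0]]);
    print(s['time_s'],s['position'].round(4),s['ft_force'].round(1),s['grip_width'].round(4),'shift cm',(R.T@(np.array(T)-s['position'])*100).round(2),'rot',cv2.Rodrigues(R.T@G)[0].ravel().round(3))
E
python3 -c "
from h import *
go([.447,.031,.2])"
```

```text
Traceback (most recent call last):
  File "h.py", line 16, in go
    print(s['time_s'],s['position'].round(4),s['ft_force'].round(1),s['grip_width'].round(4),'shift cm',(R.T@(np.array(T)-s['position'])*100).round(2),'rot',cv2.Rodrigues(R.T@G)[0].ravel().round(3))
                                                                    ^^^^^^^^^^^^^^^^^^^^^
AttributeError: 'float' object has no attribute 'round'
```

Emit:
carry_out --motion '[[[2.7,-26.2,21.7,0,0,0,0],[2.7,-26.2,21.7,0,0,0,0],[2.7,-26.2,21.7,0,0,0,0],[2.7,-26.2,21.7,0,0,0,0],[2.7,-26.2,21.7,0,0,0,0]]]'

```text
time_s: 0.93
position: [0.385, 0.1482, 0.2107]
tool_rot: [[-0.0, 0.205, 0.979], [0.0, 0.979, -0.205], [-1.0, 0.0, -0.0]]
ft_force: [1.2, 0.4, -0.1]
grip_width: -0.0001
```

```bash
sed -i "s/s\['grip_width'\].round(4)/s['grip_width']/" h.py
python3 -c "
from h import *
go([.447,.031,.2])"
```

```text
0.9333 [0.385  0.1482 0.2107] [ 1.2  0.4 -0.1] -0.00011488740868298722 shift cm [  1.07 -10.2    8.47] rot [-0.001 -0.    -0.   ]
```

Emit:
carry_out --motion '[[[1.1,-10.2,8.5,0,0,0,0],[1.1,-10.2,8.5,0,0,0,0],[1.1,-10.2,8.5,0,0,0,0],[1.1,-10.2,8.5,0,0,0,0],[1.1,-10.2,8.5,0,0,0,0]]]'

```text
time_s: 1.35
position: [0.4478, 0.0307, 0.1992]
tool_rot: [[-0.001, 0.209, 0.978], [0.0, 0.978, -0.209], [-1.0, -0.0, -0.001]]
ft_force: [0.4, 0.2, -0.8]
grip_width: 0.0001
```

```bash
python3 -c "
from h import *
go([.447,.031,.2]); d=snap('wrist','d.png'); print(d['fov_y'],ray(d,(256,192)))
for X in ([.497,.021,.06],[.503,.0396,.08],[.494,.0012,.08]): print(proj(d,X))"
```

```text
1.35 [0.4478 0.0307 0.1992] [ 0.4  0.2 -0.8] 6.157761288362098e-05 shift cm [-0.08  0.01 -0.08] rot [-0.005 -0.001  0.   ]
71.50462221707693 (array([0.37885375, 0.04519833, 0.33137637]), array([ 0.26098711, -0.05451525, -0.96386024]))
[256.6530606  231.78445824]
[275.55185852 241.46916954]
[237.36245132 240.82718393]
```

View pics/d.png

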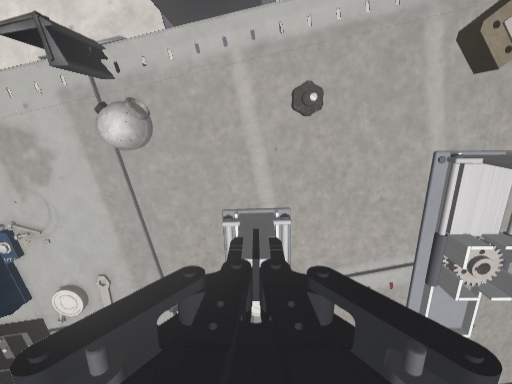

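Wrist view: the plate's rear edge runs from (222,210) to (291,208). The fingers, near u 256, are centred on it, and the gear dispenser is well to one side. I'll check the position from those corners.

```bash
python3 -c "
from h import *
d=load('d.png')
p=onz(d,(222,210),.006);q=onz(d,(291,208),.006);print(p,q,(p+q)/2,np.linalg.norm(p-q),np.degrees(np.arctan2(*(q-p)[[1,0]]))-90)
m=(p+q)/2; D=np.array([.979,-.2045,0]); print('face',m+.004*D); go(np.r_[(m-.047*D)[:2],.056])"
```

```text
[ 0.48129821 -0.02117244  0.006     ] [0.49734016 0.06637994 0.006     ] [0.48931919 0.02260375 0.006     ] 0.08900990908551354 -10.382962523304982
face [0.49323519 0.02178575 0.006     ]
1.4 [0.4469 0.0323 0.1994] [-0.4  0.4 -0.7] 0.00046970775213920073 shift cm [14.34 -0.09 -0.33] rot [-0.003 -0.001 -0.   ]
```

Emit:
carry_out --motion '[[[4,-0.1,0,0,0,0,0],[8,-0.1,0,0,0,0,0],[12,-0.1,0,0,0,0,0],[14.3,-0.1,0,0,0,0,0],[14.3,-0.1,0,0,0,0,0]]]'

```text
time_s: 1.82
position: [0.4439, 0.0338, 0.0536]
tool_rot: [[-0.008, 0.204, 0.979], [0.002, 0.979, -0.204], [-1.0, 0.0, -0.008]]
ft_force: [-1.5, 0.3, -0.3]
grip_width: -0.0003
```

```bash
python3 -c "
from h import *
go([.556,.009,.056]); d=snap('side','e.png'); 
i=cv2.imread('pics/e.png')[130:280,180:360]; cv2.imwrite('pics/e2.png',cv2.resize(i,None,fx=3,fy=3,interpolation=2))"
```

```text
1.8167 [0.4439 0.0338 0.0536] [-1.5  0.3 -0.3] -0.00033884477476407325 shift cm [-0.33 -0.14 11.48] rot [ 0.001 -0.008 -0.   ]
```

View pics/e2.png

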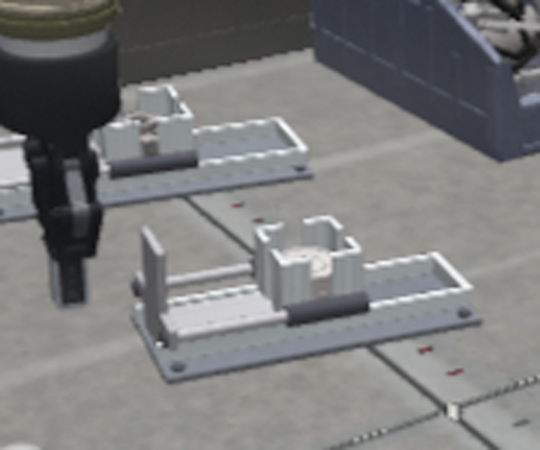

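The fingers stand behind the tab at about the right height, tip (70,305) against tab (152,285). I'll approach and push slowly, watching the force.

Emit:
carry_out --motion '[[[-0.4,-0.1,1.5,0,0,0,0],[-0.4,-0.1,3,0,0,0,0],[-0.4,-0.1,4,0,0,0,0],[-0.4,-0.1,5,0,0,0,0],[-0.4,-0.1,5,0,0,0,0]]]'

```text
time_s: 2.28
position: [0.4963, 0.0216, 0.0631]
tool_rot: [[0.002, 0.204, 0.979], [0.0, 0.979, -0.204], [-1.0, 0.001, 0.002]]
ft_force: [-3.9, 0.7, 3.1]
grip_width: 0.0
```

```bash
python3 -c "
from h import *
go([.5417,.0125,.056])"
```

```text
2.2833 [0.4963 0.0216 0.0631] [-3.9  0.7  3.1] 4.758320360170221e-05 shift cm [0.71 0.03 4.63] rot [ 0.     0.002 -0.001]
```

Emit:
carry_out --motion '[[[0.3,0,1,0,0,0,0],[0.3,0,2,0,0,0,0],[0.3,0,3,0,0,0,0],[0.3,0,4,0,0,0,0],[0.3,0,4.2,0,0,0,0]]]'

```text
time_s: 2.7
position: [0.5357, 0.0139, 0.0592]
tool_rot: [[-0.002, 0.204, 0.979], [0.002, 0.979, -0.204], [-1.0, 0.001, -0.003]]
ft_force: [-9.0, 6.3, 4.5]
grip_width: -0.0002
```

```bash
python3 -c "
from h import *
d=snap('side','f.png'); go([.5417,.0125,.06]);
i=cv2.imread('pics/f.png')[130:280,180:360]; cv2.imwrite('pics/f2.png',cv2.resize(i,None,fx=3,fy=3,interpolation=2))"
```

```text
2.75 [0.5357 0.0138 0.0593] [-6.   6.1  1.4] 0.0001807654913736604 shift cm [-0.07 -0.01  0.62] rot [ 0.    -0.002 -0.001]
```

View pics/f2.png

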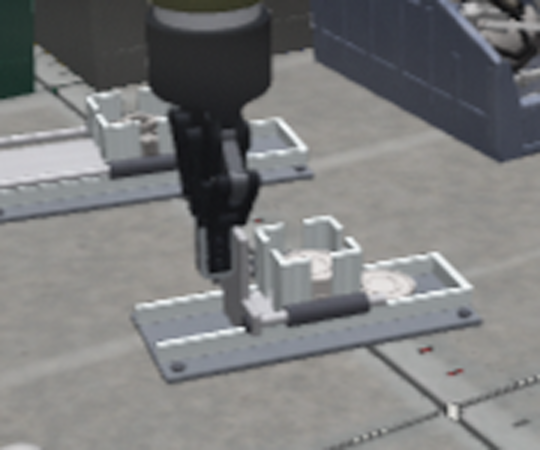

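The slide is about 54 mm in, the bearing shows on the tray at about (385,283), and the force is about 8 N, so it isn't at the stop yet. I'll push on gently to the stop.

Emit:
carry_out --motion '[[[0,0,0.4,0,0,0,0],[0,0,0.7,0,0,0,0],[0,0,0.9,0,0,0,0],[0,0,0.9,0,0,0,0]]]'

```text
time_s: 3.08
position: [0.5416, 0.0128, 0.0593]
tool_rot: [[-0.008, 0.204, 0.979], [0.003, 0.979, -0.203], [-1.0, 0.001, -0.008]]
ft_force: [-17.2, 7.9, 9.2]
grip_width: -0.0004
```

```bash
python3 -c "
from h import *
go([.5417,.0125,.06]); d=snap('side','f3.png')
i=cv2.imread('pics/f3.png')[130:280,180:360]; cv2.imwrite('pics/f4.png',cv2.resize(i,None,fx=3,fy=3,interpolation=2))"
```

```text
3.0833 [0.5416 0.0128 0.0593] [-17.2   7.9   9.2] -0.0003885700600877071 shift cm [-0.07 -0.02  0.02] rot [ 0.001 -0.008 -0.001]
```

View pics/f4.png

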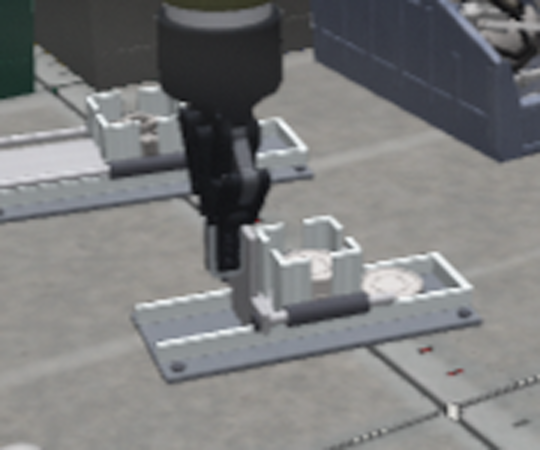

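The force has risen to about 19 N, so the slide is against its stop (TCP where 60 mm was predicted), and the bearing is fully out at about (393,284). Now I'll back straight off, slowly at first.

Emit:
carry_out --motion '[[[0,0,-1.5,0,0,0,0],[0,0,-3,0,0,0,0],[0,0,-4.5,0,0,0,0],[0,0,-6,0,0,0,0],[0,0,-8.5,0,0,0,0]]]'

```text
time_s: 3.55
position: [0.4633, 0.0279, 0.0598]
tool_rot: [[0.005, 0.205, 0.979], [-0.001, 0.979, -0.205], [-1.0, 0.0, 0.005]]
ft_force: [0.3, 0.3, 0.8]
grip_width: -0.0002
```

Emit:
carry_out --motion '[[[0,0,-2.5,0,0,0,0],[-4,0,-3,0,0,0,0],[-8,0,-3,0,0,0,0],[-12,0,-3,0,0,0,0],[-12,0,-3,0,0,0,0]]]'

```text
time_s: 3.97
position: [0.4353, 0.0341, 0.1861]
tool_rot: [[0.015, 0.204, 0.979], [-0.003, 0.979, -0.204], [-1.0, 0.0, 0.016]]
ft_force: [1.3, 1.0, 0.7]
grip_width: 0.0003
```

```bash
python3 -c "
from h import *
go([.4,.03,.2]); d=snap('side','g.png'); snap('scene','g2.png')
i=cv2.resize(cv2.imread('pics/g.png')[180:270,210:350],None,fx=3,fy=3,interpolation=2);j=cv2.resize(cv2.imread('pics/g2.png')[145:265,240:350],None,fx=3,fy=3,interpolation=2)
o=np.zeros((360,750,3),np.uint8);o[:270,:420]=i;o[:,420:]=j;cv2.imwrite('pics/h.png',o)"
```

```text
3.9667 [0.4353 0.0341 0.1861] [1.3 1.  0.7] 0.00032487467321100464 shift cm [-1.44 -1.12 -3.35] rot [ 0.     0.016 -0.   ]
```

View pics/h.png

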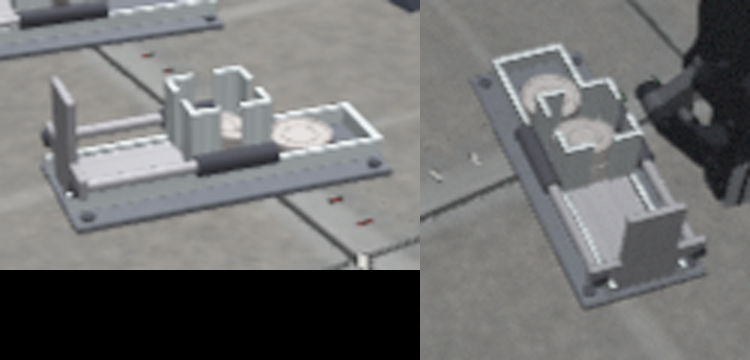

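The slide is home, one bearing is on the tray at (302,132) left and (551,96) right, and the remaining stack has dropped inside the magazine. I'll check the bearing's place in the dispenser frame.

```bash
python3 -c "
from h import *
D=np.array([.979,-.2045]);Y=np.array([.2045,.979]);O=np.array([.4937,.0216])+.106*D
for n,uv in(('g.png',(210+302/3,180+131/3)),('g2.png',(240+131/3,145+96/3))):
    p=onz(load(n),uv,.019)[:2]-O; print(n,p@D,p@Y)
t=onz(load('g.png'),(210+55/3,180+77/3),.08);print(t,load('b.png')['image'].shape)
r=lambda n:load(n)['image'][195:262,216:262].astype(int)
print('tab area diff vs start',np.abs(r('g.png')-r('b.png')).mean())"
```

```text
g.png 0.06195821365209628 0.003772116109662549
g2.png 0.05780809513465257 0.003782459436122986
[0.50080078 0.03735044 0.08      ] (384, 512, 3)
tab area diff vs start 3.81938135409907
```

Both views put the bearing at x of about 60 mm and y of about 4 mm, well within limits, and the slide is home. I'm handing in.

```bash
python3 -c "
from h import *
s=env.observe();print(s['time_s'],s['ft_force'],np.abs(s['qvel']).max()); print(env.close_job())"
```

```text
4.0667 [ 0.08602744  0.41872858 -1.37532949] 3.0750817535616775
the job is handed in; nothing more can be done
None
```

I pushed the bearing dispenser's slide in to its stop with the closed fingers, then backed off so it sprang home. I lifted clear and handed the job in at about 4.1 s.

- **Stroke:** the tool reached the position predicted for the full 60 mm, and the push force rose to about 19 N.
- **Bearing on the tray:** the two views put it 62 mm and 58 mm from the magazine's axis along the push. It sits about 4 mm off the centre line and looks flat.
- **Slide and stack:** the pictures show the slide home and the remaining bearings still in the magazine. I judged both by eye and did not measure the second bearing's position.
- **Gear dispenser:** the arm never came near its slide, though I did not check it separately at the end.
- **Arm at hand-in:** it was clear of everything and still settling slightly, at about 3°/s.

The two views differ by about 4 mm on the bearing's position, and the estimates of the dispenser's yaw ranged from about -10° to -14° (I used -11.8°). Neither affects the result. No check failed.

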